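# Seat the proud tube in the dry-block heater and start it

### The arm

A 6-joint arm with a two-finger parallel gripper is mounted at the origin on a cart in front of the work surface, level with it; the furniture and walls round the work are solid. World frame = base frame: x ahead of the robot, y to its left, z up, the work surface at z = 0. Lengths are in m, angles in rad, forces in N, time in s.
With the tool pointing down it reaches from about 0.325 to 0.9 m from the base axis. Payload 3.5 kg.
Tool frame: the origin (TCP) lies midway between the tips of the shut fingers; the grasp point (between the pads) lies 19 mm behind it; z points along the fingers, y is the line along which they close (so a half turn about z gives the same grasp; the last joint's range is limited). The gripper opens to 85 mm and grips with 20 to 120 N. Pads are 22 mm wide; open, the fingers measure 114 mm over their backs; the gripper's body (76 mm by 85 mm) begins 54 mm behind the grasp point. The pads swing forward as they close: fully open they stand 13 mm farther back than shut.
Start: joints at [-1.215, 0.276, -0.026, 1.268, 0, 1.467], TCP at [0.277, -0.56, 0.231] pointing down, gripper open.
Joint ranges: [-3.12, 3.12], [-0.85, 1.88], [-1.08, 1.24], [-1.95, 2.15], [-1.57, 1.53], [-3.14, 3.14]. Speed limits (rad/s): [2.57, 2.57, 3.14, 3.14, 3.14, 3.14].

### API

Orientations are given as a unit quaternion [x, y, z, w].
In Python, from cell import manip gives the robot as it stands.
- The arm moves only by the shell command python3 -m handwheel 'ROWS' [FORCE]. ROWS is a JSON object of lists of equal length, an entry for each row: "rotation": the turn, a rotation vector about the tool's x, y, z in degrees, a list of three; "linear": the shift along the tool's x, y, z in cm, a list of three; "gripper": the opening, from -1 (shut) to 1 (fully open), so that 0 is half open. In form: {"rotation": [[wx, wy, wz], ...], "linear": [[dx, dy, dz], ...], "gripper": [gripper, ...]}. A call has 1 to 5 rows; each row shifts and turns the commanded pose from where the row before left it, along the tool's axes as they then stand; what a row does not reach is not made up. A row lasts 1/12 s, in which the tool goes at most 41.7 mm and 7.16 degrees, less where a joint would pass 70% of its speed; a pose out of reach is approached as far as the arm can. A call is refused whole if a number of a shift passes 4.17 or a number of a turn 7.16, either way. A call with a gripper value outside its range is refused whole. The fingers move at their own pace and stop on an object; FORCE is the grip in N (left out, the last holds). Time passes only in rows, so rows that do not move let the fingers close. It gives the time, the measured TCP pose, the force, the opening and the grip force at its end, in the units of the state.
- manip.state(): the state, without advancing time (a new reading comes with each control period).
- manip.camera(name): name is "side" or "top"; returns the picture (400x640x3 uint8, red, green, blue); there is no depth.
- manip.camera_params(name): a dict with "K" (3x3 intrinsics, pixels), "k1" (the pictures are not rectified: a ray, as slopes to the right and down, at radius r is drawn at 1 + k1 r^2 times it, then the intrinsics apply), "R" (3x3) and "t" (3): a world point X has camera coordinates R X + t. Camera axes: x right, y down, z forward; pixel columns grow to the right and rows downward; lengths in m; the calibration is good to about 2 mm. A picture is of the moment at which its call begins. camera_params takes no time and is no camera call.
- manip.close_job(): hands the job in; it is judged then, once.
The state is a dict: "time_s": time; "joints": joint angles; "joint_vel": joint speeds; "joint_torque": joint torques, N m; "position": TCP position; "eef_rot": TCP orientation; "contact_force": force on the tool from outside, world axes, zero at the start; "torque": the same for the moment, N m; "grip_width": finger opening in m; "grasp_force": force on a finger pad.
Only numpy, scipy, OpenCV 4.12 (cv2) and the standard library are available. Lean on these libraries where they do the work, as an engineer would, in place of code of your own. Each camera call takes 0.05 s, during which the arm holds its last target. There are 200 camera calls.

### The job

One of the six tubes in the white dry-block heater stands proud of its well and would not heat evenly: press its blue cap gently down with the fingertips until the tube is fully home, level with the other five caps, then press the green start key fully down for a moment, and withdraw so that it springs back. Press only, do not grip or lift anything, and leave the other tubes, the two grey keys and everything else on the bench untouched.

Things in the scene. Friction and masses are not known exactly. Their poses are not given: they have to be found in the camera images.
- heater: Dry-block heater, white housing on a dark blue base, 260 (x) x 200 (y) x 90 mm high, fixed on the bench. Origin: centre of its underside; own z up, own -x is its front (control deck with display and keys). Seen from the front, own +y is on the left.
- block_top (a point): Middle of the six wells, on the top of the heater's aluminium block, 95 mm above the bench. The six wells lie 50 mm apart: two rows 25 mm before and behind this point along the heater's own x, three wells in each at own y = -50, 0 and 50 mm. Seated tubes have their cap tops 159 mm above the bench.
- proud_tube: The proud tube: a white 50 ml screw-cap tube with a ribbed blue cap (35 mm across, 12 mm high, flat on top), 114 mm tall, like the others but standing 16 to 22 mm higher; it may be in any of the six wells. Origin: centre of its foot, z up along the tube.
- proud_cap (a point): Centre of the top of the proud tube's blue cap, the place to press.
- proud_slide (a joint): How far the proud tube has been pushed down into its well, m: starts between 0 and 0.006, fully home at 0.022 (counted as home above 0.0195). It slides straight up and down only; a rubber collar grips it, so it takes about 5 N to move it and it stays where it is left; the rubber-mounted well gives a further 1 mm for every 3 N.
- seated_tube_1: One of the five tubes already home: loose in its well, white 50 ml tube with a blue cap 35 mm across, 114 mm tall; origin at the centre of its foot 45 mm above the bench, cap top at 159 mm. Leave alone.
- seated_tube_2: One of the five tubes already home: loose in its well, white 50 ml tube with a blue cap 35 mm across, 114 mm tall; origin at the centre of its foot 45 mm above the bench, cap top at 159 mm. Leave alone.
- seated_tube_3: One of the five tubes already home: loose in its well, white 50 ml tube with a blue cap 35 mm across, 114 mm tall; origin at the centre of its foot 45 mm above the bench, cap top at 159 mm. Leave alone.
- seated_tube_4: One of the five tubes already home: loose in its well, white 50 ml tube with a blue cap 35 mm across, 114 mm tall; origin at the centre of its foot 45 mm above the bench, cap top at 159 mm. Leave alone.
- seated_tube_5: One of the five tubes already home: loose in its well, white 50 ml tube with a blue cap 35 mm across, 114 mm tall; origin at the centre of its foot 45 mm above the bench, cap top at 159 mm. Leave alone.
- start_press (a joint): Travel of the green start key: spring-loaded, 0 = released, grows to 0.006 m as it is pressed down (1.2 N starts it moving, 5.4 N takes it to the bottom, then the rubber key mat gives 1 mm for every 3 N; it counts as pressed above 0.003 m).
- start_key_top (a point): Centre of the flat top of the round green start key (22 mm across, white triangle mark), at the right end, as seen from the heater's front, of a row of three keys 50 mm apart along the front of the deck; 101 mm above the bench, 11 mm above the deck when released. It moves straight down.
- up_press (a joint): Travel of the middle, grey key: spring-loaded, 0 = released, grows to 0.006 m as it is pressed down (1.2 N starts it moving, 5.4 N takes it to the bottom, then the rubber key mat gives 1 mm for every 3 N; it counts as pressed above 0.003 m). Leave alone.
- up_key_top (a point): Centre of the top of the middle, grey key. Leave alone.
- down_press (a joint): Travel of the left, grey key: spring-loaded, 0 = released, grows to 0.006 m as it is pressed down (1.2 N starts it moving, 5.4 N takes it to the bottom, then the rubber key mat gives 1 mm for every 3 N; it counts as pressed above 0.003 m). Leave alone.
- down_key_top (a point): Centre of the top of the left, grey key. Leave alone.
- reagent_bottle: Small white screw-cap bottle, 43 mm across, 81 mm tall, loose on the bench to the right of the heater; origin at the centre of its underside. Leave alone.
- timer: White bench timer, 66 x 62 x 18 mm, loose on the bench in front and to the right of the heater; origin at the centre of its underside. Leave alone.

How it is judged:
On the way, in this order (a step that is already met when the one before it is completed fails the run):
1. the proud tube is pressed fully home (value of joint proud_slide above 0.0195 m), for 0.1 s.
2. the green start key is pressed down (value of joint start_press above 0.003 m), for 0.1 s.
At the end, for the whole second after the job is handed in: The once proud tube is within 2.5 mm of fully home (slide above 0.0195 m of 0.022), all three keys are released (under 1 mm), and the other five tubes stand upright in their wells within 6 mm of where they were (value of joint proud_slide above 0.0195 m and value of joint each of start_press, up_press, down_press below 0.001 m and distance of each of seated_tube_1, seated_tube_2, seated_tube_3, seated_tube_4, seated_tube_5 from where it was at the start of the episode below 0.006 m and angle between each of seated_tube_1, seated_tube_2, seated_tube_3, seated_tube_4, seated_tube_5's own z axis and vertical below 0.09 rad); the robot touches nothing.
It fails at once if the start key is pressed before the proud tube is home (value of joint start_press above 0.0015 m and not (value of joint proud_slide above 0.0195 m)).
It fails at once if the proud tube is pulled up instead of pressed down (3 mm or more above its highest start) (value of joint proud_slide below -0.003 m).
It fails at once if the proud tube or the heater (its keys included) is pressed or squeezed with more than 25 N (contact force between any of the fingers, the arm and proud_tube above 25 N or contact force between any of the fingers, the arm and heater above 25 N).
It fails at once if a grey key is pressed (over 1.5 mm), or one of the other tubes is touched (over 2 N) or shifted by 6 mm (value of joint any of up_press, down_press above 0.0015 m or distance of any of seated_tube_1, seated_tube_2, seated_tube_3, seated_tube_4, seated_tube_5 from where it was at the start of the episode above 0.006 m or contact force between any of the fingers, the arm and seated_tube_1 above 2 N or contact force between any of the fingers, the arm and seated_tube_2 above 2 N or contact force between any of the fingers, the arm and seated_tube_3 above 2 N or contact force between any of the fingers, the arm and seated_tube_4 above 2 N or contact force between any of the fingers, the arm and seated_tube_5 above 2 N).
It fails at once if the bottle or the timer is shifted by 10 mm (distance of any of reagent_bottle, timer from where it was at the start of the episode above 0.01 m).
It also fails if it takes over 40 s, if anything falls off the work surface, if the arm or the gripper's body presses on something with over 40 N, if the wrist force passes 120 N, or if a joint passes its speed limit or range.

## Working session

There is one attempt and no reset: what is moved stays moved. The work goes in short steps, Python scripts to look and compute and a shell command to move; the robot and the scene stay as the last step left them, time stands still between calls to the robot, and variables do not carry over. Pictures are saved under pics/ and viewed, at most 10 in all, crops included, and the job is handed in when it is done.

```bash
mkdir -p pics
python3 - <<'E'
from cell import manip
import cv2
for n in("side","top"):
    cv2.imwrite(f"pics/{n}0.png",manip.camera(n)[:,:,::-1]); print(n,manip.camera_params(n))
print(manip.state())
E
```

```text
side {'K': array([[365.08781378,   0.        , 317.03945772],
       [  0.        , 365.08781378, 201.60734616],
       [  0.        ,   0.        ,   1.        ]]), 'k1': -0.05321685257308619, 'R': array([[-0.93914089, -0.34333488,  0.01164266],
       [-0.13838133,  0.34706677, -0.92757494],
       [ 0.31442804, -0.87273468, -0.37345573]]), 't': array([0.48791413, 0.144486  , 0.88648454])}
top {'K': array([[501.26003524,   0.        , 325.93584224],
       [  0.        , 501.26003524, 204.56235189],
       [  0.        ,   0.        ,   1.        ]]), 'k1': -0.0560895899214925, 'R': array([[ 8.48321657e-04, -9.99976060e-01, -6.86728696e-03],
       [-9.86256579e-01,  2.97962126e-04, -1.65220678e-01],
       [ 1.65218769e-01,  6.91306722e-03, -9.86232715e-01]]), 't': array([0.15665885, 0.48155451, 1.09253003])}
{'time_s': 0.1, 'joints': array([-1.21542045e+00,  2.77070459e-01, -2.77480466e-02,  1.26799767e+00,
        2.40078543e-06,  1.46743207e+00]), 'joint_vel': array([ 0.00039847, -0.00284022,  0.00432838,  0.00130347, -0.00011662,
        0.00234399]), 'joint_torque': array([-1.38500172e-05, -4.46707892e+01,  2.96128392e+01,  8.44385242e-03,
       -5.88778221e-05,  1.30860425e-05]), 'position': array([ 0.27652652, -0.55971062,  0.23026109]), 'eef_rot': array([ 9.73809316e-01,  2.27364018e-01, -1.25728738e-04, -1.00206639e-03]), 'contact_force': array([ 0.27466507, -0.08115743, -0.33926806]), 'torque': array([-0.0261216 ,  0.02575215,  0.01118878]), 'grasp_force': 0.0, 'grip_width': 0.08509659861669329}
```

View pics/side0.png

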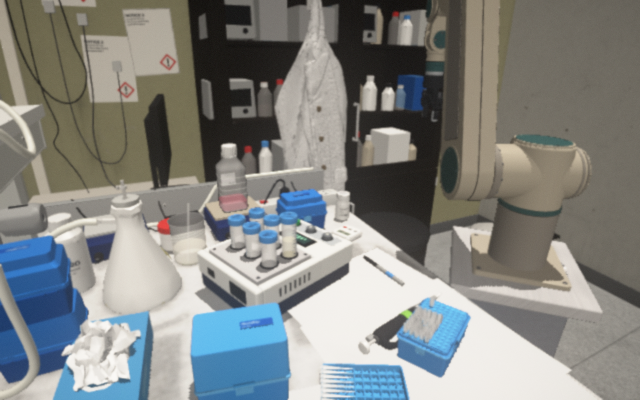

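View pics/top0.png

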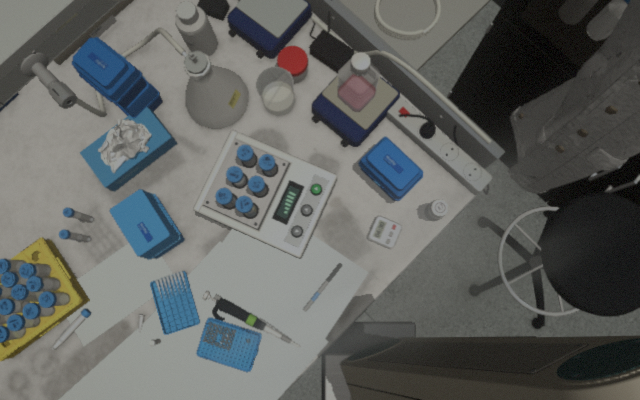

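The side view shows the heater at about (275,255), and the top view shows it at about (267,193) with the green key at (316,188). I'll enlarge both.

Run:
```python
import cv2
a=cv2.imread("pics/top0.png")[125:260,185:345]; cv2.imwrite("pics/tc.png",cv2.resize(a,None,fx=4.4,fy=4.4,interpolation=cv2.INTER_CUBIC))
a=cv2.imread("pics/side0.png")[195:315,190:350]; cv2.imwrite("pics/sc.png",cv2.resize(a,None,fx=5,fy=5,interpolation=cv2.INTER_CUBIC))
```

```text
(no output)
```

View pics/tc.png

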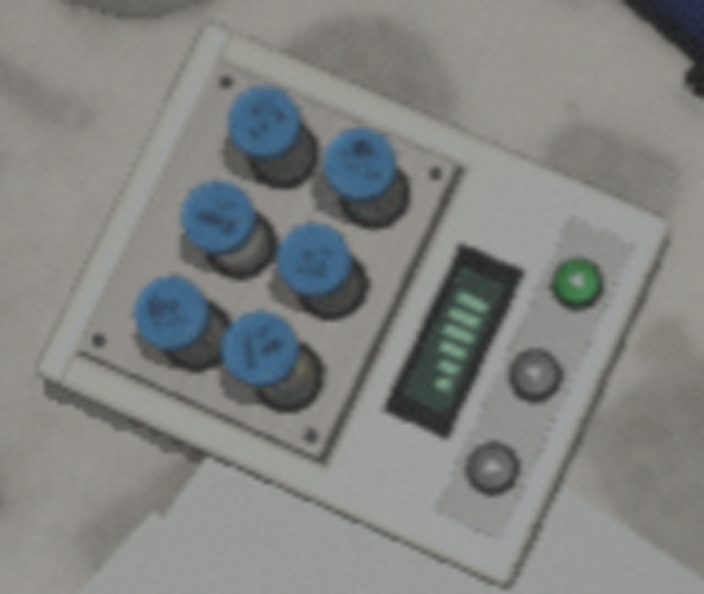

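View pics/sc.png

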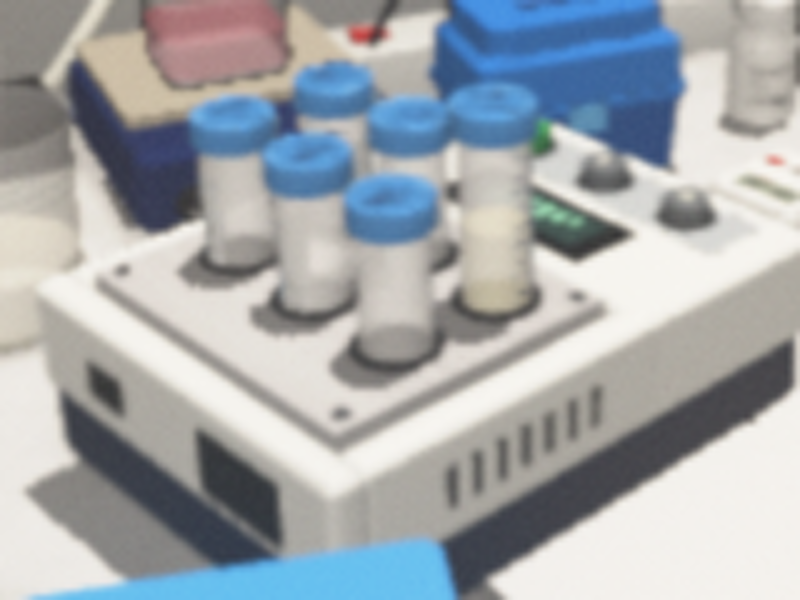

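In the top crop the green key is at (577,283), the grey keys at (534,375) and (492,467), and the caps as fitted below. The side crop shows the proud cap at (492,100): front row (deck side), own +y end, which is (260,348) in the top crop.

```bash
cat > h.py <<'E'
import numpy as np
from cell import manip
from scipy.optimize import least_squares
P={n:manip.camera_params(n) for n in("top","side")}
def proj(n,X):
    p=P[n]; c=np.asarray(X)@p["R"].T+p["t"]; s=c[:,:2]/c[:,2:]
    s=s*(1+p["k1"]*(s**2).sum(1,keepdims=True)); return s*p["K"][0,0]+p["K"][:2,2]
E
python3 - <<'E'
from h import *
T=lambda L:(np.array(L)+.5)/4.4-.5+[185,125]
S=lambda L:(np.array(L)+.5)/5-.5+[190,195]
# own (x,y): back row +25
own=[(.025,-.05),(-.025,-.05),(.025,0),(-.025,0),(.025,.05),(-.025,.05)]
top=T([(264,122),(360,163),(217,216),(314,259),(171,313),(260,348),(577,283),(534,375),(492,467)])
side=S([(233,113),(335,78),(309,153),(408,113),(392,194),(492,98),(605,160),(686,197)])
def pts(q):
    x,y,a,k,h=q[:5]
    o=[(*w,.159) for w in own]+[(k,-.05,.101),(k,0,.101),(k,.05,.101)]; o=np.array(o); o[5,2]+=h
    c,s=np.cos(a),np.sin(a); r=o.copy(); r[:,0]=x+c*o[:,0]-s*o[:,1]; r[:,1]=y+s*o[:,0]+c*o[:,1]; return r
def f(q):
    X=pts(q); return np.r_[(proj("top",X)-top).ravel(),(proj("side",X[[0,1,2,3,4,5,7,8]])-side+q[5:7]).ravel(),q[5:7]]
for a0 in(1.1,):
    r=least_squares(f,[.5,.2,a0,-.13,.02,0,0]); print(r.cost,r.x.round(4)); print(r.fun.reshape(-1,2).round(1).tolist())
    print(pts(r.x).round(4))
p=P["top"]; print(-p["R"].T@p["t"])
E
```

```text
1.358321638209173 [ 0.5157  0.3217  1.149  -0.1348  0.0225 -1.1923  0.2029]
[[-0.0, -0.3], [-0.0, 0.0], [0.0, -0.0], [-0.1, -0.1], [-0.2, -0.2], [-0.3, -0.1], [0.0, -0.3], [0.1, -0.3], [-0.1, 0.1], [0.1, -0.1], [-0.1, -0.0], [-0.0, -0.3], [0.6, 0.1], [-0.0, 0.0], [0.4, 0.1], [0.1, 0.1], [0.2, -0.0], [-1.2, 0.2]]
[[0.5716 0.324  0.159 ]
 [0.5511 0.2784 0.159 ]
 [0.5259 0.3445 0.159 ]
 [0.5055 0.2988 0.159 ]
 [0.4803 0.3649 0.159 ]
 [0.4599 0.3193 0.1815]
 [0.5062 0.1782 0.101 ]
 [0.4605 0.1987 0.101 ]
 [0.4149 0.2192 0.101 ]]
[0.29429694 0.14895888 1.15812745]
```

The fit residuals are under 0.6 px, the spacing matches, and the proud height of about 20 mm is within its stated range. I'll shut the fingers, rise, and turn half round so joint 6 stays in range, with the closing axis on the diagonal between the neighbours.

```bash
python3 -m handwheel '{"rotation":[[0,0,-7],[0,0,-7],[0,0,-7],[0,0,-7],[0,0,-7]],"linear":[[0,0,-1],[0,0,-1],[0,0,-1],[0,0,-1],[0,0,-1]],"gripper":[-1,-1,-1,-1,-1]}' 20
python3 -m handwheel '{"rotation":[[0,0,-7],[0,0,-7],[0,0,-7],[0,0,-7],[0,0,-7]],"linear":[[0,0,0],[0,0,0],[0,0,0],[0,0,0],[0,0,0]],"gripper":[-1,-1,-1,-1,-1]}'
python3 -m handwheel '{"rotation":[[0,0,-7],[0,0,-7],[0,0,-7],[0,0,-7],[0,0,-7]],"linear":[[0,0,0],[0,0,0],[0,0,0],[0,0,0],[0,0,0]],"gripper":[-1,-1,-1,-1,-1]}'
python3 -m handwheel '{"rotation":[[0,0,-7],[0,0,-7],[0,0,-7],[0,0,-7],[0,0,-7]],"linear":[[0,0,0],[0,0,0],[0,0,0],[0,0,0],[0,0,0]],"gripper":[-1,-1,-1,-1,-1]}'
python3 -m handwheel '{"rotation":[[0,0,-7],[0,0,-7],[0,0,-7],[0,0,-7],[0,0,-7]],"linear":[[0,0,0],[0,0,0],[0,0,0],[0,0,0],[0,0,0]],"gripper":[-1,-1,-1,-1,-1]}'
cat >> h.py <<'E'
from scipy.spatial.transform import Rotation as Ro
def delta(target):
    s=manip.state(); R=Ro.from_quat(s["eef_rot"]).as_matrix()
    print("pos",s["position"].round(4),"F",s["contact_force"].round(1),"tilt z",R[:,2].round(3),"j",s["joints"].round(2),"t",s["time_s"],"\ntool cm",(R.T@(np.array(target)-s["position"])*100).round(2))
E
python3 -c "
from h import *; delta([.46,.319,.24])"
```

```text
time_s: 0.52
position: [0.2766, -0.5599, 0.281]
eef_rot: [0.859, 0.512, 0.0, -0.001]
contact_force: [-0.4, 0.3, -0.2]
grip_width: 0.0253
grasp_force: 0.0
time_s: 0.93
position: [0.2766, -0.56, 0.2807]
eef_rot: [0.665, 0.747, 0.0, -0.001]
contact_force: [0.0, 0.5, 0.2]
grip_width: 0.0004
grasp_force: 0.0
time_s: 1.35
position: [0.2766, -0.56, 0.2806]
eef_rot: [0.41, 0.912, 0.0, -0.0]
contact_force: [0.1, -0.7, -0.5]
grip_width: 0.0002
grasp_force: 0.0
time_s: 1.77
position: [0.2767, -0.56, 0.2806]
eef_rot: [0.116, 0.993, 0.001, -0.0]
contact_force: [-0.5, -0.2, -0.2]
grip_width: -0.0001
grasp_force: 0.0
time_s: 2.18
position: [0.2766, -0.56, 0.2806]
eef_rot: [-0.188, 0.982, 0.001, -0.0]
contact_force: [0.6, 0.2, -0.1]
grip_width: -0.0
grasp_force: 0.0
pos [ 0.2766 -0.56    0.2806] F [ 0.6  0.2 -0.1] tilt z [-0.     0.001 -1.   ] j [-1.22  0.26  0.05  1.37 -0.   -1.59] t 2.1833 
tool cm [-49.45  74.94   4.16]
```

```bash
python3 -m handwheel '{"rotation":[[0,0,0],[0,0,0],[0,0,0],[0,0,0],[0,0,0]],"linear":[[-1.98,3,0],[-1.98,3,0],[-1.98,3,0],[-1.98,3,0],[-1.98,3,0]],"gripper":[-1,-1,-1,-1,-1]}' | sed -n 2,4p
python3 -m handwheel '{"rotation":[[0,0,0],[0,0,0],[0,0,0],[0,0,0],[0,0,0]],"linear":[[-1.98,3,0],[-1.98,3,0],[-1.98,3,0],[-1.98,3,0],[-1.98,3,0]],"gripper":[-1,-1,-1,-1,-1]}' | sed -n 2,4p
python3 -m handwheel '{"rotation":[[0,0,0],[0,0,0],[0,0,0],[0,0,0],[0,0,0]],"linear":[[-1.98,3,0],[-1.98,3,0],[-1.98,3,0],[-1.98,3,0],[-1.98,3,0]],"gripper":[-1,-1,-1,-1,-1]}' | sed -n 2,4p
python3 -m handwheel '{"rotation":[[0,0,0],[0,0,0],[0,0,0],[0,0,0],[0,0,0]],"linear":[[-1.98,3,0],[-1.98,3,0],[-1.98,3,0],[-1.98,3,0],[-1.98,3,0]],"gripper":[-1,-1,-1,-1,-1]}' | sed -n 2,4p
python3 -m handwheel '{"rotation":[[0,0,0],[0,0,0],[0,0,0],[0,0,0],[0,0,0]],"linear":[[-1.98,3,0],[-1.98,3,0],[-1.98,3,0],[-1.98,3,0],[-1.98,3,0]],"gripper":[-1,-1,-1,-1,-1]}' | sed -n 2,4p
python3 -c "
from h import *; delta([.46,.319,.20])"
```

```text
position: [0.3144, -0.3828, 0.2806]
eef_rot: [-0.184, 0.983, 0.001, -0.0]
contact_force: [1.3, 0.3, 0.0]
position: [0.352, -0.2071, 0.2809]
eef_rot: [-0.184, 0.983, 0.0, -0.0]
contact_force: [0.5, -0.4, 0.2]
position: [0.3898, -0.0314, 0.2811]
eef_rot: [-0.185, 0.983, -0.0, -0.0]
contact_force: [0.9, 0.1, -0.6]
position: [0.4275, 0.1443, 0.281]
eef_rot: [-0.185, 0.983, -0.0, -0.0]
contact_force: [1.1, -0.2, 0.6]
position: [0.4654, 0.3199, 0.2807]
eef_rot: [-0.185, 0.983, -0.0, -0.0]
contact_force: [1.2, 0.7, 0.8]
pos [0.4654 0.3199 0.2807] F [1.2 0.7 0.8] tilt z [-0.001 -0.001 -1.   ] j [ 0.49  0.15 -0.08  1.34 -0.    0.12] t 4.2667 
tool cm [0.53 0.11 8.07]
```

```bash
python3 -m handwheel '{"rotation":[[0,0,0],[0,0,0],[0,0,0],[0,0,0],[0,0,0]],"linear":[[0.3,0.1,2],[0.23,0,2],[0,0,2],[0,0,1.5],[0,0,0]],"gripper":[-1,-1,-1,-1,-1]}' | sed -n 2,4p
python3 - <<'E'
from h import *; import cv2
delta([.46,.319,.19])
a=manip.camera("top")[125:260,185:345,::-1];b=manip.camera("side")[170:305,210:370,::-1]
cv2.imwrite("pics/c2.png",cv2.resize(np.vstack([a,b]) if 0 else np.hstack([a,b]),None,fx=2.5,fy=2.5,interpolation=cv2.INTER_CUBIC))
E
```

```text
position: [0.4575, 0.3158, 0.2019]
eef_rot: [-0.185, 0.983, -0.001, -0.004]
contact_force: [-1.4, 0.7, -0.8]
pos [0.4575 0.3158 0.2019] F [-1.4  0.7 -0.8] tilt z [-0.007 -0.004 -1.   ] j [ 0.49  0.18 -0.21  1.19  0.    0.12] t 4.6833 
tool cm [-0.36  0.2   1.19]
```

View pics/c2.png

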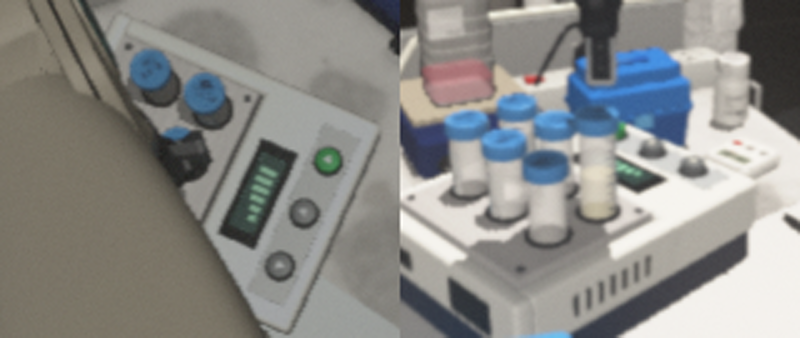

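The side view shows the shut tips at (602,80), directly above the proud cap at (598,113). I'll let it settle and correct.

```bash
python3 -m handwheel '{"rotation":[[0,0,0],[0,0,0]],"linear":[[0,0,0.3],[0,0,0]],"gripper":[-1,-1]}' | sed -n 2,4p
python3 -c "
from h import *; delta([.46,.319,.185])"
```

```text
position: [0.4611, 0.3174, 0.2043]
eef_rot: [-0.185, 0.983, 0.0, 0.001]
contact_force: [0.3, -0.3, 0.1]
pos [0.4611 0.3174 0.2043] F [ 0.3 -0.3  0.1] tilt z [ 0.002  0.001 -1.   ] j [ 0.49  0.18 -0.21  1.18 -0.    0.12] t 4.95 
tool cm [0.05 0.19 1.93]
```

```bash
python3 -m handwheel '{"rotation":[[0,0,0],[0,0,0],[0,0,0],[0,0,0],[0,0,0]],"linear":[[0,0.15,0.6],[0,0,0.6],[0,0,0.5],[0,0,0],[0,0,0]],"gripper":[-1,-1,-1,-1,-1]}' | sed -n 2,4p
python3 -m handwheel '{"rotation":[[0,0,0],[0,0,0],[0,0,0],[0,0,0],[0,0,0]],"linear":[[0,0,0.2],[0,0,0.2],[0,0,0.2],[0,0,0.2],[0,0,0]],"gripper":[-1,-1,-1,-1,-1]}' | sed -n 2,4p
python3 -c "
from h import *; delta([.46,.319,.159])"
```

```text
position: [0.4594, 0.3183, 0.1856]
eef_rot: [-0.185, 0.983, -0.0, -0.001]
contact_force: [-0.1, 0.7, 0.1]
position: [0.4602, 0.3187, 0.1787]
eef_rot: [-0.185, 0.983, 0.0, 0.0]
contact_force: [-0.5, -0.1, 2.8]
pos [0.4602 0.3187 0.1787] F [-0.5 -0.1  2.8] tilt z [ 0.001  0.    -1.   ] j [ 0.49  0.19 -0.24  1.13 -0.    0.12] t 5.7833 
tool cm [0.01 0.03 1.97]
```

Contact is at about 0.179 m, as expected. I'll press on slowly.

```bash
python3 -m handwheel '{"rotation":[[0,0,0],[0,0,0],[0,0,0],[0,0,0],[0,0,0]],"linear":[[0,0,0.2],[0,0,0.2],[0,0,0.2],[0,0,0.2],[0,0,0]],"gripper":[-1,-1,-1,-1,-1]}' | sed -n 2,4p
python3 -m handwheel '{"rotation":[[0,0,0],[0,0,0],[0,0,0],[0,0,0],[0,0,0]],"linear":[[0,0,0.2],[0,0,0.2],[0,0,0.2],[0,0,0.1],[0,0,0]],"gripper":[-1,-1,-1,-1,-1]}' | sed -n 2,4p
python3 -c "
from h import *; delta([.46,.319,.159])"
```

```text
position: [0.46, 0.3186, 0.1701]
eef_rot: [-0.185, 0.983, 0.0, 0.0]
contact_force: [0.4, 0.8, 4.0]
position: [0.4599, 0.3186, 0.163]
eef_rot: [-0.185, 0.983, -0.0, -0.0]
contact_force: [-0.2, -1.2, 3.3]
pos [0.4599 0.3186 0.163 ] F [-0.2 -1.2  3.3] tilt z [-0. -0. -1.] j [ 0.49  0.21 -0.26  1.1   0.    0.12] t 6.6167 
tool cm [-0.03  0.04  0.4 ]
```

```bash
python3 -m handwheel '{"rotation":[[0,0,0],[0,0,0],[0,0,0],[0,0,0],[0,0,0]],"linear":[[0,0,0.1],[0,0,0.1],[0,0,0.1],[0,0,0.1],[0,0,0]],"gripper":[-1,-1,-1,-1,-1]}' | sed -n 2,4p
python3 -m handwheel '{"rotation":[[0,0,0],[0,0,0],[0,0,0]],"linear":[[0,0,0.1],[0,0,0],[0,0,0]],"gripper":[-1,-1,-1]}' | sed -n 2,4p
```

```text
position: [0.4599, 0.3186, 0.1591]
eef_rot: [-0.185, 0.983, -0.0, -0.0]
contact_force: [-0.2, 0.2, 4.0]
position: [0.4599, 0.3186, 0.1582]
eef_rot: [-0.185, 0.983, 0.0, 0.0]
contact_force: [0.2, -0.3, 3.8]
```

```bash
python3 -m handwheel '{"rotation":[[0,0,0],[0,0,0],[0,0,0]],"linear":[[0,0,0.1],[0,0,0],[0,0,0]],"gripper":[-1,-1,-1]}' | sed -n 2,4p
python3 -m handwheel '{"rotation":[[0,0,0],[0,0,0],[0,0,0]],"linear":[[0,0,0.1],[0,0,0],[0,0,0]],"gripper":[-1,-1,-1]}' | sed -n 2,4p
```

```text
position: [0.4599, 0.3186, 0.1574]
eef_rot: [-0.185, 0.983, 0.0, 0.0]
contact_force: [0.8, -0.0, 5.6]
position: [0.4601, 0.3187, 0.1568]
eef_rot: [-0.185, 0.983, 0.0, 0.0]
contact_force: [-0.9, -0.1, 7.1]
```

The force is now climbing about 2.5 N/mm, so the tube is on its stop. I'll add one more millimetre, then withdraw and look.

```bash
python3 -m handwheel '{"rotation":[[0,0,0],[0,0,0],[0,0,0]],"linear":[[0,0,0.1],[0,0,0],[0,0,0]],"gripper":[-1,-1,-1]}' | sed -n 2,4p
python3 -m handwheel '{"rotation":[[0,0,0],[0,0,0],[0,0,0],[0,0,0],[0,0,0]],"linear":[[0,0,-0.3],[0,0,-1],[0,0,-2],[0,0,-2],[0,0,0]],"gripper":[-1,-1,-1,-1,-1]}' | sed -n 2,4p
python3 - <<'E'
from h import *; import cv2
delta([.506,.178,.208])
b=manip.camera("side")[195:315,190:350,::-1]
cv2.imwrite("pics/s3.png",cv2.resize(b,None,fx=5,fy=5,interpolation=cv2.INTER_CUBIC))
E
```

```text
position: [0.4603, 0.3188, 0.1562]
eef_rot: [-0.185, 0.983, 0.0, 0.001]
contact_force: [-0.2, -0.4, 7.4]
position: [0.4615, 0.3195, 0.2119]
eef_rot: [-0.185, 0.983, 0.001, 0.002]
contact_force: [0.4, 0.2, 0.8]
pos [0.4615 0.3195 0.2119] F [0.4 0.2 0.8] tilt z [ 0.005  0.002 -1.   ] j [ 0.49  0.17 -0.2   1.19 -0.    0.12] t 8.45 
tool cm [  1.   -14.8    0.38]
```

View pics/s3.png

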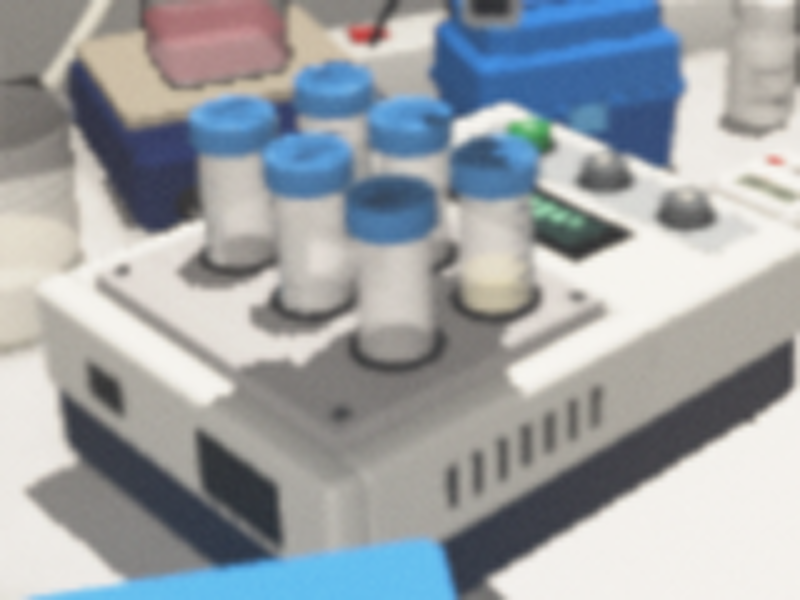

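The once-proud cap is now at (494,153), against (486,154) extrapolated from its row, so it is level. Next is the green key; I'll check the cap height numerically on the way.

```bash
python3 -m handwheel '{"rotation":[[0,0,0],[0,0,0],[0,0,0],[0,0,0],[0,0,0]],"linear":[[0.25,-3.7,0],[0.25,-3.7,0],[0.25,-3.7,0],[0.25,-3.7,0],[0,0,0]],"gripper":[-1,-1,-1,-1,-1]}' | sed -n 2,4p
python3 -m handwheel '{"rotation":[[0,0,0],[0,0,0],[0,0,0],[0,0,0],[0,0,0]],"linear":[[0,0,2],[0,0,2],[0,0,2],[0,0,1],[0,0,0]],"gripper":[-1,-1,-1,-1,-1]}' | sed -n 2,4p
python3 - <<'E'
from h import *; import cv2
delta([.506,.178,.101])
for z in (.157,.159,.162): print(z,(proj("side",[[.4599,.3193,z]])+[-1.19,.2]+.5-[190,195])*5)
a=manip.camera("side")[180:260,260:360,::-1];b=manip.camera("top")[150:230,270:370,::-1]
cv2.imwrite("pics/c4.png",cv2.resize(np.hstack([a,b]),None,fx=4,fy=4,interpolation=cv2.INTER_CUBIC))
E
```

```text
position: [0.5047, 0.1719, 0.2067]
eef_rot: [-0.182, 0.983, -0.001, -0.001]
contact_force: [-0.1, -0.3, -0.8]
position: [0.5008, 0.1765, 0.1345]
eef_rot: [-0.185, 0.983, -0.0, -0.004]
contact_force: [-0.8, -0.5, 0.1]
pos [0.5008 0.1765 0.1345] F [-0.8 -0.5  0.1] tilt z [-0.008 -0.002 -1.   ] j [ 0.22  0.19 -0.35  1.04  0.   -0.15] t 9.3333 
tool cm [-0.56 -0.05  3.35]
0.157 [[495.54002826 157.59135129]]
0.159 [[495.45212528 152.8401199 ]]
0.162 [[495.32009503 145.69357479]]
```

View pics/c4.png

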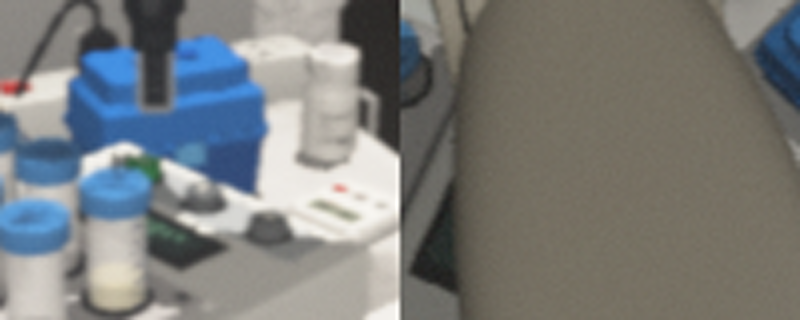

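The cap height comes out at 0.159 m, so the tube is home. The tip at (157,108) stands over the green key at (143,168). I'll settle and descend.

```bash
python3 -m handwheel '{"rotation":[[0,0,0],[0,0,0],[0,0,0],[0,0,0],[0,0,0]],"linear":[[0,0,0.6],[0,0,0.6],[0,0,0.4],[0,0,0],[0,0,0]],"gripper":[-1,-1,-1,-1,-1]}' | sed -n 2,4p
python3 -c "
from h import *; delta([.506,.178,.101])"
```

```text
position: [0.5041, 0.1771, 0.1222]
eef_rot: [-0.185, 0.983, 0.0, -0.0]
contact_force: [-0.6, 0.4, -0.3]
pos [0.5041 0.1771 0.1222] F [-0.6  0.4 -0.3] tilt z [-0. -0. -1.] j [ 0.22  0.2  -0.37  1.    0.   -0.15] t 9.85 
tool cm [-0.21  0.02  2.12]
```

```bash
python3 -m handwheel '{"rotation":[[0,0,0],[0,0,0],[0,0,0],[0,0,0],[0,0,0]],"linear":[[-0.2,0,0.6],[0,0,0.6],[0,0,0.5],[0,0,0.3],[0,0,0]],"gripper":[-1,-1,-1,-1,-1]}' | sed -n 2,4p
python3 -m handwheel '{"rotation":[[0,0,0],[0,0,0],[0,0,0],[0,0,0],[0,0,0]],"linear":[[0,0,0.2],[0,0,0.2],[0,0,0.1],[0,0,0],[0,0,0]],"gripper":[-1,-1,-1,-1,-1]}' | sed -n 2,4p
```

```text
position: [0.5053, 0.1776, 0.1012]
eef_rot: [-0.185, 0.983, -0.0, -0.001]
contact_force: [-1.0, 0.4, -0.1]
position: [0.5061, 0.1778, 0.0976]
eef_rot: [-0.185, 0.983, -0.0, -0.0]
contact_force: [-1.6, -0.8, 2.7]
```

```bash
python3 -m handwheel '{"rotation":[[0,0,0],[0,0,0],[0,0,0],[0,0,0],[0,0,0]],"linear":[[0,0,0.1],[0,0,0.1],[0,0,0.1],[0,0,0],[0,0,0]],"gripper":[-1,-1,-1,-1,-1]}' | sed -n 2,4p
```

```text
position: [0.5062, 0.1778, 0.0945]
eef_rot: [-0.185, 0.983, -0.0, 0.0]
contact_force: [-2.4, -0.6, 5.1]
```

```bash
python3 -m handwheel '{"rotation":[[0,0,0],[0,0,0],[0,0,0]],"linear":[[0,0,0.1],[0,0,0],[0,0,0]],"gripper":[-1,-1,-1]}' | sed -n 2,4p
python3 -m handwheel '{"rotation":[[0,0,0],[0,0,0],[0,0,0],[0,0,0],[0,0,0]],"linear":[[0,0,-0.5],[0,0,-2],[0,0,-3],[0,0,-3],[0,0,-3]],"gripper":[-1,-1,-1,-1,-1]}' | sed -n 2,4p
python3 -m handwheel '{"rotation":[[0,0,0],[0,0,0],[0,0,0],[0,0,0],[0,0,0]],"linear":[[0,0,-2],[0,0,0],[0,0,0],[0,0,0],[0,0,0]],"gripper":[-1,-1,-1,-1,-1]}' | sed -n 2,4p
python3 - <<'E'
from h import *; import cv2
b=manip.camera("side")[195:315,190:350,::-1]
cv2.imwrite("pics/s5.png",cv2.resize(b,None,fx=5,fy=5,interpolation=cv2.INTER_CUBIC))
E
```

```text
position: [0.5062, 0.1778, 0.0934]
eef_rot: [-0.185, 0.983, 0.0, 0.0]
contact_force: [-1.4, -0.4, 5.0]
position: [0.5059, 0.1777, 0.2089]
eef_rot: [-0.185, 0.983, 0.0, -0.0]
contact_force: [0.1, -0.1, 0.2]
position: [0.505, 0.1775, 0.2265]
eef_rot: [-0.185, 0.983, -0.0, -0.002]
contact_force: [0.3, 0.4, -0.3]
```

View pics/s5.png

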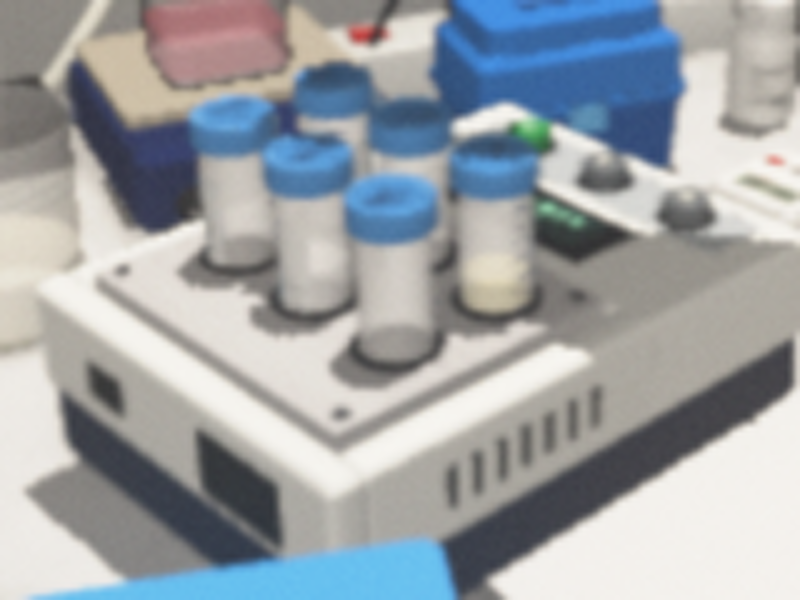

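All six caps are level (the pressed one at (494,153)). The green key is back up at (530,133), and the robot is clear.

```bash
python3 -c "
from cell import manip; print(manip.close_job())"
```

```text
the job is handed in; nothing more can be done
None
```

The proud tube is pressed home, level with the other five caps (cap top measured at 159 mm); the green start key was pressed to the bottom and sprang back, the arm is clear, and the job is handed in (no verdict came back).

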